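Ready the wind-up phone stand: wind its clockwork, raise and hold its mast

ROBOT

A 7-joint arm with a two-finger parallel gripper is mounted at the origin on a cart in front of the work surface, level with it; the furniture and walls round the work are solid. World frame = base frame: x ahead of the robot, y to its left, z up, the work surface at z = 0. Lengths are in m, angles in rad, forces in N, time in s.
With the tool pointing down it reaches from about 0.425 to 1.025 m from the base axis. Payload 9.4 kg.
Tool frame: the origin (TCP) lies midway between the tips of the shut fingers; the grasp point (between the pads) lies 19 mm behind it; z points along the fingers, y is the line along which they close (so a half turn about z gives the same grasp; the last joint's range is limited). The gripper opens to 93 mm and grips with 3 to 60 N. Pads are 15 mm wide; open, the fingers measure 128 mm over their backs; the gripper's body (75 mm by 188 mm) begins 65 mm behind the grasp point.
Start: joints at [1.145, 0.599, -0.003, 1.599, 0.002, 0.943, -0.08], TCP at [0.248, -0.681, 0.219] pointing down, gripper open.
Joint ranges: [-2.57, 2.57], [-0.35, 1.97], [-1.29, 1.29], [0.11, 2.56], [-1.05, 4.19], [0.11, 1.86], [-2.63, 2.63]. Speed limits (rad/s): [2.22, 2.22, 3.01, 3.01, 3.14, 3.14, 3.14].

INTERFACE

Orientations are given as a rotation vector (axis times angle).
In Python, from cell import * gives the robot as it stands. Calls block until the motion is done:
- move_ptp(position, orientation): joint-space move of the TCP to a pose.
- line_to(position, rot=None, vel=0.15): straight line of the TCP; rot=None keeps the orientation; vel is the mean speed in m/s.
- move_j(angles): joint-space move.
- ungrasp() and gripper_close(force=None): open the fingers fully, or close them until they stop; force is the grip in N (None keeps the last).
- pause(seconds).
- inverse_kinematics(position, orientation): joint angles nearest the present ones, or None.
- state(): the state.
- capture(name): name is "scene" or "top" or "wrist"; returns the picture (400x640x3 uint8, red, green, blue); there is no depth.
- camera_info(name): a dict with "fx", "fy", "cx", "cy" (pixels), "rvec" (rotation vector, rad) and "tvec" (3), from world to camera coordinates, as OpenCV has them; the wrist camera has in their place "mount" (4x4, takes a point from camera to tool coordinates, whose origin is the TCP and whose axes are the flange's). Camera axes: x right, y down, z forward; pixel columns grow to the right and rows downward; lengths in m; the calibration is good to about 2 mm. A picture is of the moment at which its call begins: read the wrist's pose just before it. camera_info takes no time and is no camera call.
A pose or a line that the arm cannot do raises PlanningError and nothing moves.
- job_done(): hands the job in; it is judged then, once.
The state is a dict: "time": time; "joint_positions": joint angles; "joint_vel": joint speeds; "tau": joint torques, N m; "position": TCP position; "orientation": TCP orientation; "force": force on the tool from outside, world axes, zero at the start; "torque": the same for the moment, N m; "opening": opening from 0.0 (shut) to 1.0 (fully open); "finger_force": force on a finger pad.
Only numpy, scipy, OpenCV 4.12 (cv2) and the standard library are available. Lean on these libraries where they do the work, as an engineer would, in place of code of your own. Each camera call takes 0.05 s, during which the arm holds its last target. There are 200 camera calls.

TASK

I want to film the cooking with the slow-turning phone stand. With the mast still down, wind the stand's clockwork clockwise by its wing key, a part turn at a time, until it is fully wound; then squeeze in the release button on the mast's head, pull the telescopic mast straight up past its first stop to its second stop, and finish still holding it there, fully extended, so that I can screw on the phone clip (it sinks back if you let go). Leave the things around the stand where they are.

Things in the scene. Friction and masses are not known exactly. Their poses are not given: they have to be found in the camera images.
- stand: Phone stand fixed to the worktop: grey plastic base 92 x 214 mm, top 26 mm high, long side along its y axis. Origin: centre of its underside; z up. At y = +55 mm a clockwork drum (radius 34, 48 mm high) with the wing key on top; at y = -55 mm a round grey tower (radius 23, 76 mm high) out of which the telescopic mast rises. All that follows up to the bystanders is part of it.
- key_grip (a point): Point on the key's axis at the height to grip it, 84 mm above the worktop. The flat steel wing is 38 mm long (along this frame's x axis, turns with the key), 8 mm thick (along its y axis) and reaches from 64 to 100 mm above the worktop.
- wind_key (a joint): Angle of the wing key in rad, grows as it is wound CLOCKWISE seen from above. 0 = run down, 3.6 = fully wound (hard stop); starts between 0 and 0.6. Weak spring, takes under 0.1 N m; a ratchet keeps it where it is let go, so regrip for each part turn (the wing is the same after half a turn).
- head_grip (a point): Centre of the mast's black head block, 36 (along x) x 46 (along y) x 32 mm high, frame parallel to the stand's. Mast down: this point is 107 mm above the worktop, a steel stud on top reaches to 131 mm. The release button is on the -x face: hold the head by its two x faces (one pad on the button), 42 mm wide over the button, 37 mm with it in.
- button_face (a point): Middle of the outer face of the release button (grey, 24 mm wide x 22 mm high), 6 mm proud of the head's -x face, 24 mm from the mast's axis.
- release (a joint): Travel of the release button in m: 0 = out, 0.005 = fully in (towards the stand's +x, about 5.5 N). The mast is locked down until it is at least about 0.004 in; keep it squeezed while starting to pull.
- mast_upper (a joint): Extension of the upper mast section (with the head) out of the lower one, m: 0 = down, 0.05 = out. It comes first: its end is the FIRST stop (head 50 mm up). Takes 3 to 5 N. A return spring draws it down when let go (to about 0.02, where it rests on the catch; with the button in, right down).
- mast_lower (a joint): Extension of the lower mast section out of the tower, m: 0 = down, 0.05 = out. It follows when the upper one is fully out: its end is the SECOND stop, a hard stop with the head 100 mm up in all. Takes 6 to 8 N. A return spring draws it down when let go.
- salt_shaker: Bystander: glass salt shaker with grey cap, 44 mm across, 90 mm high, standing behind the stand (its +x side). Origin: centre of its underside.
- spice_jar: Bystander: spice jar with black lid, 44 mm across, 105 mm high, standing off the key's end of the stand. Origin: centre of its underside.
- teaspoon: Bystander: teaspoon 130 mm long lying in front of the stand (its -x side). Origin: centre of its underside.
- marker_pen: Bystander: white and black marker pen 135 mm long lying off the mast's end of the stand. Origin: centre of its underside.

How it is judged:
By the outcome, as a careful person would: the job done as asked, in the order asked, and still so for the second after the job is handed in, while the arm keeps its last pose, push and grip.
It also fails if it takes over 64 s, if anything falls off the work surface, if the arm or the gripper's body presses on something with over 40 N, if the wrist force passes 120 N, or if a joint passes its speed limit or range.

## Working session

There is one attempt and no reset: what is moved stays moved. The work goes in short steps, each a Python script; the robot and the scene stay as the last script left them, time stands still between calls to the robot, and variables do not carry over. Pictures are saved under pics/ and viewed, at most 10 in all, crops included, and the job is handed in when it is done.

```bash
ls; mkdir -p pics; python3 - <<'E'
from cell import *
import cv2,numpy as np
for n in("scene","top"):
    im=capture(n); cv2.imwrite(f"pics/{n}0.png",im[:,:,::-1]); print(n,camera_info(n))
print(camera_info("wrist")); s=state(); print(s)
E
```

```text
pics
scene {'fx': 431.5686998562856, 'fy': 431.5686998562856, 'cx': 326.1325849534437, 'cy': 198.75748507873095, 'rvec': array([ 1.46660558, -2.18072036,  0.83969005]), 'tvec': array([0.24737302, 0.44908106, 0.58555329])}
top {'fx': 368.6378143026507, 'fy': 368.6378143026507, 'cx': 317.5333860624771, 'cy': 201.27502211702176, 'rvec': array([ 2.19000642, -2.2429428 ,  0.07499405]), 'tvec': array([0.02084302, 0.56031145, 0.94019751])}
{'fx': 346.2055593694904, 'fy': 346.2055593694904, 'cx': 314.4424459279139, 'cy': 196.99930576697182, 'mount': array([[-3.41066859e-04, -9.57559207e-01, -2.88236445e-01,
         8.04858648e-02],
       [ 9.99999354e-01, -1.39977321e-05, -1.13678540e-03,
         3.28218502e-04],
       [ 1.08450467e-03, -2.88236647e-01,  9.57558593e-01,
        -1.65984639e-01],
       [ 0.00000000e+00,  0.00000000e+00,  0.00000000e+00,
         1.00000000e+00]])}
{'time': 0.1, 'joint_positions': array([ 1.14533294,  0.60007262, -0.00254006,  1.60001001,  0.00179666,
        0.94286589, -0.07980201]), 'joint_vel': array([ 0.00107777, -0.00156744, -0.00126994, -0.00089162, -0.00075572,
        0.00314202, -0.00031611]), 'tau': array([ 5.46456911e-03, -7.66551518e+01,  1.50247637e+00, -2.52935439e+01,
       -5.23059117e-02,  1.36073641e-02,  5.71931980e-05]), 'position': array([ 0.24760802, -0.68097577,  0.21784073]), 'orientation': array([-3.09264738e+00, -5.44917419e-01,  5.62035429e-04]), 'force': array([0.39279178, 0.56783116, 0.4868577 ]), 'torque': array([-0.03170921, -0.0731097 ,  0.0204478 ]), 'finger_force': 0.0, 'opening': 1.001550893464377}
```

View pics/scene0.png

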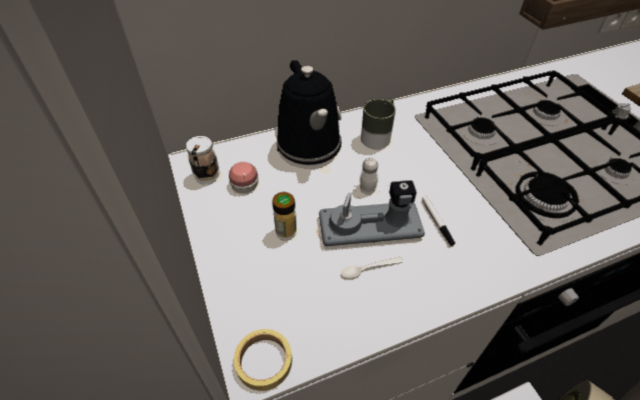

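View pics/top0.png

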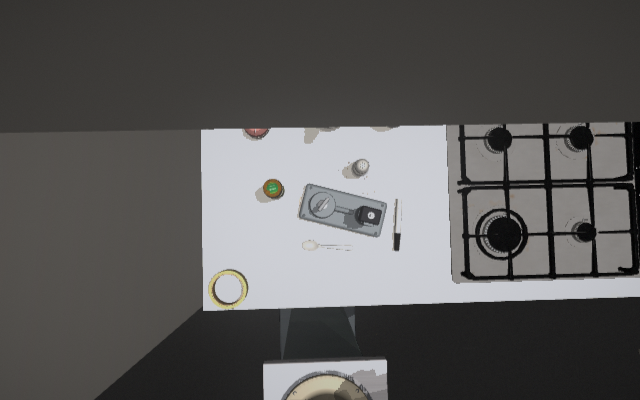

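The scene shows the stand at about (370,222). In the top view it is at (343,210), with the key at (322,204) and the head at (370,215). The jar, shaker, spoon and pen are around it. Next I'll get a rough fix from the top view, then take two wrist views.

```bash
cat > h.py <<'E'
from cell import *
import cv2,numpy as np
from scipy.spatial.transform import Rotation as R
def cam(n,s=None):
    c=camera_info(n); K=np.array([[c['fx'],0,c['cx']],[0,c['fy'],c['cy']],[0,0,1]])
    if n=="wrist":
        T=np.eye(4);T[:3,:3]=R.from_rotvec(s['orientation']).as_matrix();T[:3,3]=s['position'];T=T@c['mount']
        return K,T[:3,:3],T[:3,3]
    r=R.from_rotvec(c['rvec']).as_matrix(); return K,r.T,-r.T@c['tvec']
def ray(C,uv):
    d=C[1]@np.linalg.solve(C[0],[uv[0],uv[1],1]); return C[2],d/np.linalg.norm(d)
def plane(C,uv,z):
    o,d=ray(C,uv); return o+d*(z-o[2])/d[2]
def tri(rays):
    A=sum(np.eye(3)-np.outer(d,d) for o,d in rays); b=sum((np.eye(3)-np.outer(d,d))@o for o,d in rays)
    p=np.linalg.solve(A,b); return p,[float(np.linalg.norm(np.cross(p-o,d))) for o,d in rays]
def proj(C,p):
    q=C[0]@C[1].T@(np.asarray(p)-C[2]); return q[:2]/q[2]
def down(yaw): # tool z down, tool y axis at angle yaw in world
    y=np.array([np.cos(yaw),np.sin(yaw),0]);z=np.array([0,0,-1.]);x=np.cross(y,z)
    return R.from_matrix(np.c_[x,y,z]).as_rotvec()
E
python3 - <<'E'
from h import *
im=cv2.imread("pics/top0.png");hsv=cv2.cvtColor(im,cv2.COLOR_BGR2HSV)
print(hsv[225,310],hsv[190,330],hsv[204,335],im[215,250])
C=cam("top");print("campos",C[2])
m=(hsv[:,:,2]<170).astype(np.uint8)*255; m[:170]=0;m[250:]=0;m[:,:290]=0;m[:,392:]=0
c=max(cv2.findContours(m,0,2)[0],key=cv2.contourArea);r=cv2.minAreaRect(c);b=cv2.boxPoints(r);print(r)
P=np.array([plane(C,p,.026) for p in b]);print(P,[np.linalg.norm(P[i]-P[i-1]) for i in range(4)],P.mean(0))
d=max([P[1]-P[0],P[2]-P[1]],key=np.linalg.norm);print("yaw long",np.arctan2(d[1],d[0]))
print("key",plane(C,(322,204),.1),"head",plane(C,(370,215),.131))
print(down(0),state()['orientation'])
k=plane(C,(343,210),.1)
for dx,dy in((0,0),(0.0,.1),(-.1,0)):
  for q in(0,np.pi):
    print(k,dx,dy,q,inverse_kinematics([k[0]+dx,k[1]+dy,.28],down(np.arctan2(d[1],d[0])+q)))
E
```

```text
[113  10 213] [105  18 138] [103  14 125] [212 206 204]
campos [0.52487725 0.03606255 0.95997816]
((341.7353210449219, 210.058837890625), (85.37255096435547, 36.62287902832031), 14.03624439239502)
[[ 0.52038082  0.06366785  0.026     ]
 [ 0.60993127  0.03915076  0.026     ]
 [ 0.55239442 -0.17067978  0.026     ]
 [ 0.46270239 -0.14512962  0.026     ]] [np.float64(0.21661760494741933), np.float64(0.09284595509127638), np.float64(0.21757606431969764), np.float64(0.0932602381565595)] [ 0.53635223 -0.0532477   0.026     ]
yaw long -1.8384244450879135
key [ 5.50664468e-01 -1.23771370e-04  1.00000000e-01] head [ 0.5223461  -0.10661695  0.131     ]
[2.22144147 2.22144147 0.        ] [-3.09264738e+00 -5.44917419e-01  5.62035429e-04]
[ 0.53547696 -0.04890035  0.1       ] 0 0 0 [ 0.02689277  0.30510816 -0.05398005  1.95439814  0.02098488  0.88261177
 -1.87635256]
[ 0.53547696 -0.04890035  0.1       ] 0 0 3.141592653589793 [ 0.56247015  0.39523566 -0.7837596   1.92342893  0.3385557   0.95860337
  0.92229373]
[ 0.53547696 -0.04890035  0.1       ] 0.0 0.1 0 [-0.05004688  0.31158123 -0.19671496  1.94741918  0.07720291  0.88968981
 -2.12460958]
[ 0.53547696 -0.04890035  0.1       ] 0.0 0.1 3.141592653589793 [ 0.40912386  0.4085287  -0.83432217  1.92129065  0.36495517  0.96949703
  0.70796245]
[ 0.53547696 -0.04890035  0.1       ] -0.1 0 0 [ 0.10310572  0.17740351 -0.14176071  2.14212073  0.03397874  0.82409927
 -1.8979673 ]
[ 0.53547696 -0.04890035  0.1       ] -0.1 0 3.141592653589793 [ 0.69855748  0.26346653 -0.86999298  2.11197351  0.26242552  0.87459847
  0.97849477]
```

Base size measures 93×217 mm against 92×214 given, so the fix is consistent. Moving over it for two wrist views.

```bash
python3 - <<'E'
from h import *
import pickle
yaw=1.303
move_j([0.027,0.305,-0.054,1.954,0.021,0.883,1.265])
D={}
for n,(x,y) in dict(a=(.535,-.10),b=(.535,.0)).items():
    line_to([x,y,.27],rot=down(yaw),vel=.2); pause(.2)
    s=state(); im=capture("wrist"); D[n]=s; cv2.imwrite(f"pics/w{n}.png",im[:,:,::-1]); print(s['time'],s['position'],s['joint_positions'].round(2))
pickle.dump(D,open("views.pkl","wb"))
E
```

```text
3.1833 [ 0.53518103 -0.09918272  0.27013672] [ 0.11  0.32 -0.04  1.95  0.02  0.86  1.37]
4.0833 [ 0.53497584 -0.00148911  0.26998531] [-0.05  0.31 -0.07  1.97  0.03  0.86  1.17]
```

View pics/wa.png

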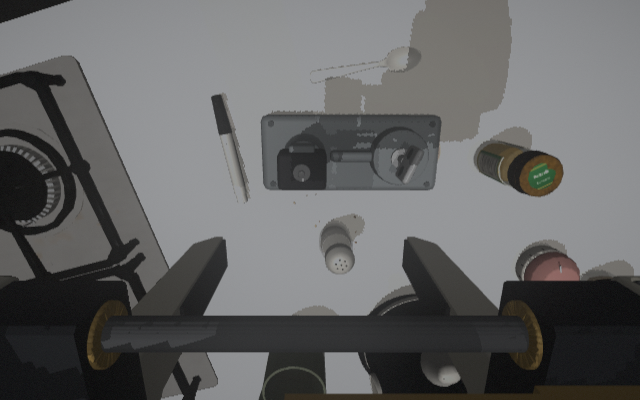

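View pics/wb.png

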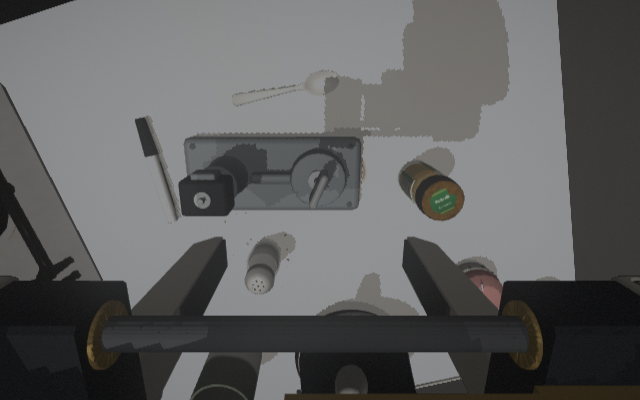

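Wrist view a: head at (302,172) with the stud at (301,175), and the wing at (408,163). View b: head at (206,195) with the stud at (202,200), and the wing at (322,186). I'll zoom in for exact pixels.

```bash
python3 - <<'E'
import cv2,numpy as np
a=cv2.imread("pics/wa.png");b=cv2.imread("pics/wb.png")
def z(i,x,y): return cv2.resize(i[y:y+72,x:x+96],None,fx=4,fy=4,interpolation=cv2.INTER_CUBIC)
g=np.vstack([np.hstack([z(a,260,130),z(a,355,120)]),np.hstack([z(b,160,150),z(b,270,140)])])
g=np.clip(g.astype(float)*1.5,0,255).astype(np.uint8);cv2.imwrite("pics/zoom.png",g);print(g.shape)
E
```

```text
(576, 768, 3)
```

View pics/zoom.png

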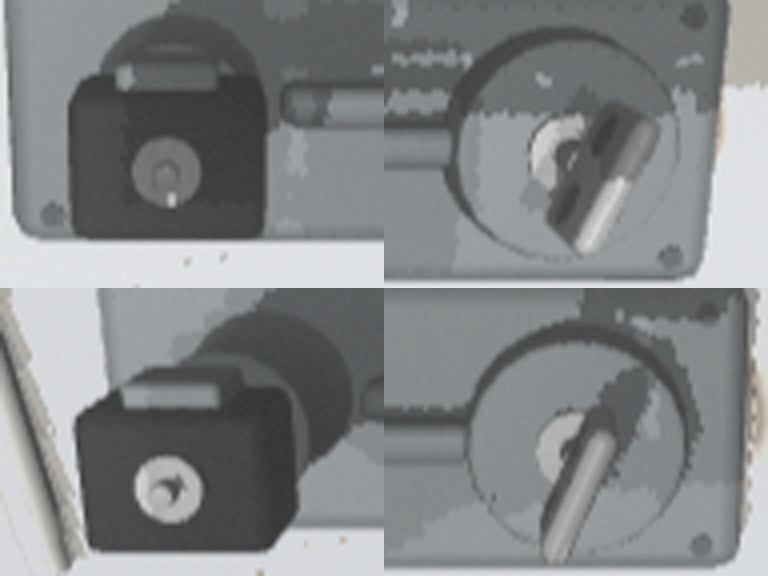

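Zoom: the wing's top edge runs (419.5,149.5)–(405,182.5) in a and (325.5,176)–(312,208) in b. The stud washer is at (301.5,173) and (202,200.5), and the button is on the near face.

```bash
python3 - <<'E'
from h import *
import pickle
D=pickle.load(open("views.pkl","rb"));A=cam("wrist",D['a']);B=cam("wrist",D['b'])
def t(n,a,b):
    p,e=tri([ray(A,a),ray(B,b)]);print(n,p.round(4),np.round(e,4));return p
u=t("wing up",(419.5,149.5),(325.5,176));l=t("wing low",(405.2,182.5),(312.2,208))
h=t("washer",(301.5,173),(202,200.5))
print("len",np.linalg.norm(u-l),"mid",(u+l)/2,"yaw",np.arctan2(*(l-u)[[1,0]]))
# base bottom corners etc: base contour by brightness, in both views at z=.026
for n,C in(("a",A),("b",B)):
    im=cv2.imread(f"pics/w{n}.png",0); m=(im<110).astype(np.uint8)*255
    hsv=cv2.cvtColor(cv2.imread(f"pics/w{n}.png"),cv2.COLOR_BGR2HSV)
    # drum: top circle centre measured by Hough
    x0,y0=(355,120) if n=="a" else (270,140)
    c=cv2.HoughCircles(im[y0:y0+72,x0:x0+96],cv2.HOUGH_GRADIENT,1,30,param1=80,param2=12,minRadius=22,maxRadius=34)
    print(n,None if c is None else [( (q[:2]+[x0,y0]).round(1), q[2], plane(C,q[:2]+[x0,y0],.048).round(4)) for q in c[0][:2]])
ax=np.array([np.cos(1.303),np.sin(1.303)]);print("pred key",np.array([.5364,-.0532])+.055*ax,"pred mast",np.array([.5364,-.0532])-.055*ax)
T=cam("top");print("top-washer tri",tri([ray(A,(301.5,173)),ray(B,(202,200.5)),ray(T,(370.5,215.5))]))
E
```

```text
wing up [0.5383 0.0091 0.0914] [0.0006 0.0006]
wing low [ 0.5657 -0.0126  0.0985] [0.0005 0.0005]
washer [ 0.5228 -0.108   0.1247] [0.0001 0.0001]
len 0.03560168997867368 mid [ 0.55200925 -0.00172991  0.09496879] yaw -0.6694856469050839
a [(array([398.5, 156.5]), np.float32(30.1), array([ 0.5494, -0.0043,  0.048 ]))]
b [(array([316.5, 177.5]), np.float32(27.9), array([ 0.5482, -0.0027,  0.048 ])), (array([340.5, 205.5]), np.float32(24.3), array([0.5884, 0.0156, 0.048 ]))]
pred key [ 5.50953383e-01 -1.60401042e-04] pred mast [ 0.52184662 -0.1062396 ]
top-washer tri (array([ 0.5218986 , -0.10776818,  0.12713966]), [0.0002934101860154522, 0.000797673423568732, 0.0009464026960063642])
```

```bash
python3 - <<'E'
from h import *
import pickle
D=pickle.load(open("views.pkl","rb"));A=cam("wrist",D['a']);B=cam("wrist",D['b'])
y=[]
for C,u,l in((A,(419.5,149.5),(405.2,182.5)),(B,(325.5,176),(312.2,208))):
    U,L=plane(C,u,.1),plane(C,l,.1);d=L-U;y.append(np.arctan2(d[1],d[0]));print((U+L)/2,np.linalg.norm(d),y[-1])
w=np.mean(y);K=[.5512,-.0014];q=down(w+np.pi/2)
line_to([*K,.20],rot=q,vel=.2); line_to([*K,.066],vel=.12)
s=state();print(s['time'],s['position'],s['joint_positions'].round(3),s['force'])
gripper_close(40);s=state();print("open",s['opening'],s['finger_force'],s['force'].round(2),s['torque'].round(3))
j=np.array(s['joint_positions'])
for i in range(3):
    j[6]-=.4; move_j(j); s=state(); print(round(s['time'],2),s['position'].round(4),s['joint_positions'][6].round(3),s['force'].round(2),s['torque'].round(3),s['opening'])
E
```

```text
[ 0.55023068 -0.00299837  0.1       ] 0.03507150273592169 -0.5989089961601038
[ 0.55129244 -0.0015287   0.1       ] 0.036127816148809624 -0.647348107643254
5.9083 [ 0.5515656  -0.00141766  0.06662366] [-0.106  0.615  0.009  2.12  -0.013  0.406  0.86 ] [ 0.84353891 -0.09309624  0.57608785]
open 0.08004148318938747 39.83224958181381 [-1.06 -1.14  0.25] [-0.303  0.015 -0.039]
7.66 [ 0.5512 -0.0015  0.066 ] 0.464 [ 1.01 -0.19 -0.39] [ 0.105 -0.276 -0.054] 0.08451654605375335
8.12 [ 0.5515 -0.0014  0.066 ] 0.066 [ 1.75  1.26 -1.92] [ 0.249 -0.628 -0.025] 0.08319768108817834
8.59 [ 0.5518 -0.0015  0.066 ] -0.333 [ 6.11  1.04 -3.88] [ 0.334 -1.24   0.013] 0.0818218002360917
```

Opening is 7.5 mm, which matches the 8 mm wing. The sideways force suggests the key axis is about 1 mm further in +x. I'll finish this part turn and regrip half a turn on, with the centring corrected.

```bash
python3 - <<'E'
from h import *
def log(): s=state(); print(round(s['time'],2),s['position'].round(4),s['joint_positions'][6].round(3),s['force'].round(2),s['torque'].round(3),round(s['opening'],3)); return s
s=state();j=np.array(s['joint_positions']);j[6]-=.4;move_j(j);s=log()
ungrasp();log()
o=s['orientation'];line_to([.5524,-.0012,.066],rot=o,vel=.02)
j=np.array(state()['joint_positions']);j[6]+=np.pi;move_j(j);log()
gripper_close(40);log()
j=np.array(state()['joint_positions'])
for i in range(3):
    j[6]-=.4; move_j(j); log()
E
```

```text
9.06 [ 0.5521 -0.0016  0.066 ] -0.727 [ 4.28  0.56 -3.91] [ 0.018 -1.011 -0.021] 0.084
10.44 [ 0.5517 -0.0015  0.066 ] -0.733 [ 0.82 -0.24 -0.43] [-0.025 -0.021  0.009] 1.001
13.34 [ 0.5524 -0.0011  0.066 ] 2.411 [ 0.4   0.17 -0.52] [ 0.118 -0.162  0.028] 1.005
14.62 [ 0.5524 -0.0011  0.066 ] 2.412 [ 0.11 -1.18  0.7 ] [ 0.211  0.007 -0.077] 0.086
15.09 [ 0.5527 -0.0015  0.066 ] 2.016 [ 1.9  -2.06 -2.37] [-0.41  -0.438 -0.055] 0.08
15.56 [ 0.5529 -0.0019  0.066 ] 1.618 [ 2.95 -4.45 -2.9 ] [-1.01  -0.761 -0.015] 0.084
16.02 [ 0.5529 -0.0024  0.066 ] 1.218 [ 2.72 -5.94 -1.96] [-1.358 -0.773 -0.012] 0.087
```

```bash
python3 - <<'E'
from h import *
def log(): s=state(); print(round(s['time'],2),s['position'].round(4),s['joint_positions'][6].round(3),s['force'].round(2),s['torque'].round(3),round(s['opening'],3)); return s
j=np.array(state()['joint_positions']);j[6]=1.218
for i in range(14):
    j[6]-=.08; move_j(j); s=log()
    if abs(s['torque'][2])>.3 or abs(s['joint_positions'][6]-j[6])>.05 or s['opening']>.1: break
E
```

```text
16.27 [ 0.5529 -0.0026  0.066 ] 1.144 [ 1.27 -3.13 -1.89] [-0.547 -0.453 -0.024] 0.088
16.52 [ 0.5528 -0.0027  0.066 ] 1.063 [ 1.23 -4.31 -2.02] [-0.801 -0.392 -0.078] 0.085
16.77 [ 0.5528 -0.0028  0.066 ] 0.982 [ 0.32 -4.69 -1.21] [-0.958 -0.377 -0.05 ] 0.082
17.02 [ 0.5527 -0.0028  0.066 ] 0.902 [ 0.92 -4.08 -1.23] [-1.086 -0.386 -0.007] 0.083
17.27 [ 0.5527 -0.0029  0.066 ] 0.822 [ 0.79 -5.07 -1.48] [-1.202 -0.338 -0.015] 0.085
17.52 [ 0.5526 -0.003   0.066 ] 0.742 [ 0.62 -5.86 -0.62] [-1.302 -0.319  0.208] 0.086
17.77 [ 0.5526 -0.003   0.066 ] 0.662 [ 0.83 -6.47 -0.23] [-1.432 -0.271  0.672] 0.088
```

Hard stop reached: torque jumped to 0.67 N m at j7≈0.75, about 3.26 rad of total winding, within the expected 3.0–3.6. Next: release, rise, look once, and go to the head.

```bash
python3 - <<'E'
from h import *
import pickle
ungrasp(); p=state()['position']; line_to([p[0],p[1],.22],vel=.15)
line_to([.522,-.107,.22],rot=down(-.268),vel=.15); pause(.2)
s=state();im=capture("wrist");cv2.imwrite("pics/wc.png",im[:,:,::-1]);print(s['time'],s['position'],s['joint_positions'].round(2))
pickle.dump(s,open("vc.pkl","wb"));C=cam("wrist",s)
print(proj(C,[.522,-.107,.131]),proj(C,[.551,-.0012,.1]),proj(C,[.522-.024*np.cos(.268),-.107+.024*np.sin(.268),.107]))
E
```

```text
21.6917 [ 0.52207647 -0.10661305  0.21992879] [-0.13  0.38  0.31  2.05 -0.17  0.73  0.02]
[314.47429541 202.11586682] [314.52767442  53.51966969] [285.8595538  193.45957255]
```

View pics/wc.png

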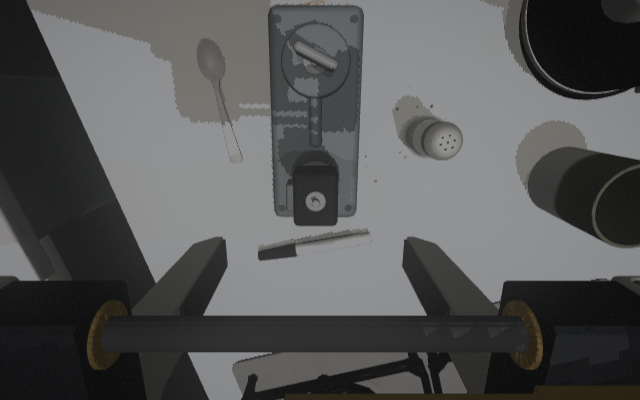

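The stud is at (315,201) against a predicted (314.5,202), and the wing is at (316,55), angled as expected after winding. The bystanders are undisturbed. Gripping the head.

```bash
python3 - <<'E'
from h import *
def log(): s=state(); print(round(s['time'],2),s['position'].round(4),s['force'].round(2),s['torque'].round(2),round(s['opening']*93,1),round(s['finger_force'],1)); return s
u=np.array([np.cos(.268),-np.sin(.268)]);M=np.array([.522,-.1073])-.0005*u
line_to([*M,.089],vel=.12);log()
gripper_close(45);log()
z0=.089
for dz in(.004,.015,.03,.048):
    line_to([*M,z0+dz],vel=.04);s=log()
    if abs(s['force'][2])>25: print("STOP");break
E
```

```text
22.98 [ 0.5218 -0.1073  0.0895] [0.22 0.14 0.42] [-0.05 -0.01  0.02] 92.8 0.0
23.91 [ 0.5221 -0.1073  0.089 ] [ 3.16 -0.61 -1.99] [-0.19 -0.47 -0.03] 36.5 45.0
24.16 [ 0.5221 -0.1073  0.0933] [ 2.55 -0.52 -2.15] [-0.21 -0.72  0.01] 36.7 45.0
24.58 [ 0.522  -0.1073  0.1043] [ 4.65 -1.87 -2.65] [-0.38 -1.04 -0.02] 36.8 45.0
25.11 [ 0.5219 -0.1073  0.1189] [ 5.57 -2.28 -2.99] [-0.44 -1.23 -0.04] 36.2 45.0
25.71 [ 0.5218 -0.1073  0.1368] [ 6.19 -0.99 -3.46] [-0.43 -1.3   0.01] 36.3 45.0
```

Opening is 36.5 mm, so the button is in, and the 3 to 3.5 N pull fits the upper section. Continuing past the first stop.

```bash
python3 - <<'E'
from h import *
def log(): s=state(); print(round(s['time'],2),s['position'].round(4),s['force'].round(2),s['torque'].round(2),round(s['opening']*93,1),round(s['finger_force'],1)); return s
u=np.array([np.cos(.268),-np.sin(.268)]);M=np.array([.522,-.1073])-.0005*u
for dz in(.053,.06,.075,.09,.097,.099,.1,.101,.102,.103,.104):
    line_to([*M,.089+dz],vel=.04 if dz<.095 else .02);s=log()
    if abs(s['force'][2])>16: print("STOP");break
im=capture("scene");cv2.imwrite("pics/end.png",cv2.resize(im[140:280,250:480,::-1],None,fx=3,fy=3))
E
```

```text
25.98 [ 0.5218 -0.1073  0.1417] [ 5.62 -1.54 -4.66] [-0.48 -1.45 -0.05] 36.4 45.0
26.31 [ 0.5218 -0.1072  0.1487] [ 5.96 -1.13 -5.34] [-0.43 -1.46 -0.05] 36.4 45.0
26.83 [ 0.5218 -0.1072  0.1636] [ 5.26 -1.01 -6.28] [-0.44 -1.52 -0.05] 36.5 45.0
27.36 [ 0.5218 -0.1072  0.1786] [ 6.9  -2.37 -5.18] [-0.47 -1.6  -0.02] 36.3 45.0
27.86 [ 0.5218 -0.1073  0.1855] [ 6.4  -2.22 -4.55] [-0.48 -1.58 -0.03] 36.1 45.0
28.11 [ 0.5218 -0.1072  0.1875] [ 6.16 -1.76 -6.05] [-0.5  -1.59 -0.03] 36.1 45.0
28.36 [ 0.5218 -0.1073  0.1884] [ 6.19 -1.34 -5.68] [-0.47 -1.6  -0.05] 36.0 45.0
28.61 [ 0.5218 -0.1072  0.1891] [ 6.95 -1.45 -9.08] [-0.6  -1.82  0.03] 36.4 45.0
28.86 [ 0.5216 -0.1072  0.1893] [  9.41  -3.32 -18.63] [-0.7  -2.44 -0.07] 36.4 45.0
STOP
```

View pics/end.png

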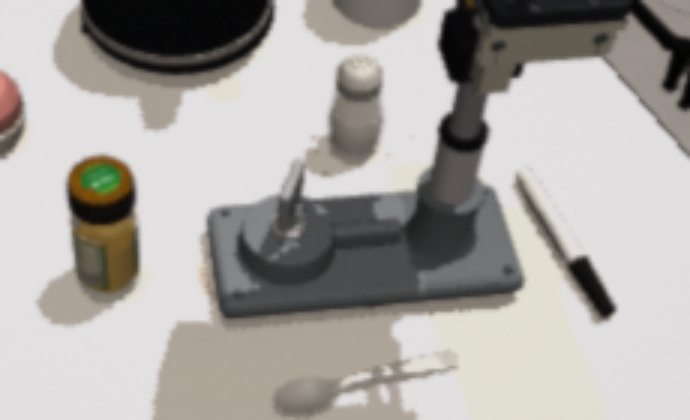

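Both mast sections are out: the upper one at (467,110) and the lower at (458,165) in the crop. The head is 100 mm up and firm against the hard stop at 18.6 N. The bystanders are in place.

```bash
python3 - <<'E'
from h import *
pause(.5);s=state();print(s['time'],s['position'],s['force'],s['opening']*93);print(job_done())
E
```

```text
29.4083 [ 0.52160869 -0.10719408  0.18933646] [  9.82625171  -2.0762455  -19.2148415 ] 36.43489709939458
the job is handed in; nothing more can be done
None
```

The clockwork is wound to its hard stop, and the gripper is holding the mast fully extended at its second stop; nothing around the stand was disturbed, and the job was handed in at 29.4 s.

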